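# Third hand at the fitting bench: clear the jig, press the bracket to the sprung stop

## Robot

A 7-joint arm with a two-finger parallel gripper is mounted at the origin on the work surface. World frame = base frame: x ahead of the robot, y to its left, z up, the work surface at z = 0. Lengths are in m, angles in rad, forces in N, time in s.
With the tool pointing down it reaches from about 0.4 to 0.85 m from the base axis. Payload 10.4 kg.
Tool frame: the origin (TCP) lies between the finger pads; the fingertips stand 11 mm ahead of it and the grasp point (between the pads) lies 8 mm behind it (r.tcp_to_tips is the distance from the TCP to the fingertips, in m); z points along the fingers, y is the line along which they close (so a half turn about z gives the same grasp; the last joint's range is limited). The gripper opens to 87 mm and grips with 3 to 60 N. Pads are 19 mm wide; open, the fingers measure 117 mm over their backs; the gripper's body (75 mm by 190 mm) begins 51 mm behind the grasp point.
Start: joints at [1.186, 0.332, -0.065, 1.46, 0.022, 1.35, -0.088], TCP at [0.221, -0.585, 0.203] pointing down, gripper open.
Joint ranges: [-2.6, 2.6], [-0.5, 2.12], [-1.47, 1.34], [0.16, 2.42], [-1.27, 4.41], [0.06, 2.06], [-2.6, 2.6]. Speed limits (rad/s): [2.22, 2.22, 2.79, 2.79, 3.14, 3.14, 3.14].

## Interface

Orientations are given as a unit quaternion [x, y, z, w].
In Python, from bench import r gives the robot as it stands. The module is installed in compiled form; this text tells all that it offers.
- The arm moves only by the shell command python3 -m crank 'ROWS' [FORCE]. ROWS is JSON, a list of rows, each an object of numbers: "claw": the closure, from -1 (fully open) to 1 (shut); "dx", "dy", "dz": the shift along the tool's x, y, z each as a share of 3 cm, from -1 to 1; "ax", "ay", "az": the turn, a rotation vector about the tool's x, y, z each as a share of 6 degrees, from -1 to 1. A call has 1 to 8 rows; each row shifts and turns the commanded pose from where the row before left it, along the tool's axes as they then stand; what a row does not reach is not made up. A row lasts 1/12 s, in which the tool goes at most 41.7 mm and 7.16 degrees, less where a joint would pass 70% of its speed; a pose out of reach is approached as far as the arm can. A call with a number of a shift or a turn outside -1 to 1 is refused whole. A call with a gripper value outside its range is refused whole. The fingers move at their own pace and stop on an object; FORCE is the grip in N (left out, the last holds). Time passes only in rows, so rows that do not move let the fingers close. It gives the time, the measured TCP pose, the force, the opening and the grip force at its end, in the units of the state.
- r.read_state(): the state, without advancing time (a new reading comes with each control period).
- r.camera(name): name is "side" or "top"; returns a dict with "color" (384x512x3 uint8, red, green, blue), "mtx" (3x3 intrinsics, pixels), "k1" (the pictures are not rectified: a ray, as slopes to the right and down, at radius r is drawn at 1 + k1 r^2 times it, then the intrinsics apply), "R" (3x3) and "t" (3): a world point X has camera coordinates R X + t. Camera axes: x right, y down, z forward; pixel columns grow to the right and rows downward; lengths in m; the calibration is good to about 2 mm. A picture is of the moment at which its call begins. There is no depth.
- r.close_job(): hands the job in; it is judged then, once.
The state is a dict: "time": time; "joint_positions": joint angles; "joint_vel": joint speeds; "joint_torque": joint torques, N m; "ee_pos": TCP position; "eef_rot": TCP orientation; "ft_force": force on the tool from outside, world axes, zero at the start; "torque": the same for the moment, N m; "width": finger opening in m; "grip_force": force on a finger pad.
Only numpy, scipy, OpenCV 4.12 (cv2) and the standard library are available. Lean on these libraries where they do the work, as an engineer would, in place of code of your own. Each camera call takes 0.05 s, during which the arm holds its last target. There are 200 camera calls.

## Task

The short tube offcut left lying in the assembly jig is scrap: first drop it into the scrap box. Then stand the T-bracket on the jig's bed and press its flat flange squarely and centrally against the sprung stop plate until the plate has given about 16 mm (some 9 N; the pointer tip then stands between the two scribed lines), never driving the plate to the end of its travel. Keep that push steady and finish while still holding the bracket there in the fingers, as a third hand for the colleague who will bolt it down; leave the wrench, the tin and the grinding disc alone.

Things in the scene. Friction and masses are not known exactly. Their poses are not given: they have to be found in the camera images.
- jig: Fixed assembly jig, yawed up to 0.3 rad. Dark steel bed 10 mm thick, local x -85..85, y -100..170 mm. At its +y end a green housing block (110 mm wide, local y 105..145 mm, top 62 mm above the origin) carries the sprung stop plate on two rods. Origin: underside of the bed, on its centre line, at bench level; z up; pressing is along local +y.
- stop_face (a point): Centre of the front face of the sprung stop plate (bare steel, 100 mm wide in x, 48 mm high, 10 mm thick), facing jig local -y. At rest at jig local (0, 55, 35) mm; moves with the plate to +y. Axes as the jig's. A thin pointer on the plate reaches over the housing (top 67 mm above jig origin); its tip crosses the two white lines on the housing at 7 and 25 mm of give.
- stop_plate (a joint): How far the stop plate has been pushed back along the jig's +y, m: 0 at rest, 0.036 at the end of its travel. Spring: 3 N to start moving, then 0.4 N per mm (about 9.4 N at 0.016).
- bracket: Steel T-bracket, loose, about 0.4 kg, standing on the bench. Flange: upright plate 80 mm wide (x), 6 mm thick (y -6..0), 50 mm high. Web: upright rib 10 mm thick (x -5..5), 40 mm high, running back from the flange to y = -86 mm. Origin: bottom of the flange's flat outer face, mid width; +y points out of that face, z up. Can be pinched across the web from above.
- flange_face (a point): Point on the flat outer face of the bracket's flange, mid width, 24 mm above its bottom. Axes as the bracket's.
- web_mid (a point): Middle of the top edge of the bracket's web: bracket local (0, -46, 40) mm.
- offcut: Scrap offcut of bare square steel tube, 30 x 30 mm, 70 mm long (local x), 3 mm wall, about 0.18 kg, loose, lying on the jig's bed in front of the stop plate. Origin at the centre of its underside.
- offcut_mid (a point): Centre of the offcut, 15 mm above its underside.
- scrap_box: Open grey steel scrap box fixed on the bench, outside 200 (x) x 150 (y) x 70 mm high, walls and floor 4 mm. Origin at the centre of its underside.
- wrench: Open-ended wrench 170 mm long lying on the bench; leave alone. Origin at the centre of its underside.
- tin: Small closed tin, 60 mm across, 75 mm high; leave alone. Origin at the centre of its underside.
- disc: Spare grinding disc, 110 mm across, 14 mm thick, lying flat; leave alone. Origin at the centre of its underside.
There are look-alikes about, which are no part of the job. What is shaped like the scrap_box but blue or turquoise is not meant. Several things have the shape of the offcut; the one meant has the colours described above.

How it is judged:
On the way, in this order (a step that is already met when the one before it is completed fails the run):
1. the offcut is in the scrap box (x of offcut_mid in the frame of scrap_box between -0.1 and 0.1 m and y of offcut_mid in the frame of scrap_box between -0.075 and 0.075 m and z of offcut_mid in the frame of scrap_box below 0.055 m), for 0.2 s.
2. the bracket stands in the jig, its flange pressed square against the stop plate with the push in the band (value of joint stop_plate between 0.007 and 0.025 m and contact force between bracket and stop_plate between 4.5 and 15 N and y of flange_face in the frame of stop_face above -0.004 m and x of flange_face in the frame of stop_face between -0.015 and 0.015 m and angle between the y axis of bracket and the y axis of jig, either way round below 0.1 rad and angle between bracket's own z axis and vertical below 0.08 rad and z of bracket in the frame of jig below 0.015 m and contact force between the fingers and bracket above 2 N and linear speed of bracket below 0.01 m/s), for 0.3 s.
At the end, for the whole second after the job is handed in: Offcut in the scrap box; bracket upright on the jig bed (within 5 mm, 0.08 rad), held by the fingers, at rest, flange flat on the stop plate (square to 0.1 rad, centred to 15 mm), plate pushed back 7 to 25 mm, contact force 4.5 to 15 N, all through the last second (all of step 1 and all of step 2); the arm keeps its last pose, push and grip.
It fails at once if the stop plate is driven to the end of its travel (beyond 34 mm) (value of joint stop_plate above 0.034 m).
It fails at once if the wrench, tin or disc is moved more than 30 mm (distance of any of wrench, tin, disc from where it was at the start of the episode above 0.03 m).
It also fails if it takes over 58 s, if anything falls off the work surface, if the arm or the gripper's body presses on something with over 40 N, if the wrist force passes 120 N, or if a joint passes its speed limit or range.

## Working session

There is one attempt and no reset: what is moved stays moved. The work goes in short steps, Python scripts to look and compute and a shell command to move; the robot and the scene stay as the last step left them, time stands still between calls to the robot, and variables do not carry over. Pictures are saved under pics/ and viewed, at most 10 in all, crops included, and the job is handed in when it is done.

```bash
mkdir -p pics; python3 - <<'E'
from bench import r
import cv2,pickle
d={}
for n in("top","side"):
    c=r.camera(n);d[n]=c
    cv2.imwrite(f"pics/{n}0.png",cv2.resize(c["color"][:,:,::-1],(800,600),interpolation=cv2.INTER_CUBIC))
    print(n,c["mtx"],c["k1"],c["R"],c["t"])
pickle.dump(d,open("cams.pkl","wb"))
print(r.read_state(),r.tcp_to_tips)
E
```

```text
top [[439.18777836   0.         254.13400652]
 [  0.         439.18777836 192.38809907]
 [  0.           0.           1.        ]] 0.017793857068520685 [[-0.00628748 -0.99980608 -0.01866193]
 [-0.99612399  0.00789952 -0.08760471]
 [ 0.08773515  0.01803878 -0.9959805 ]] [-0.05386288  0.51420529  1.23376894]
side [[439.52461349   0.         257.12583615]
 [  0.         439.52461349 192.74608908]
 [  0.           0.           1.        ]] -0.08722720129114818 [[ 0.86743679 -0.49754112  0.00250165]
 [-0.38212996 -0.66942664 -0.63705939]
 [ 0.31863791  0.5516528  -0.77081066]] [-0.48205271  0.19504266  1.28049684]
{'time': 0.1, 'joint_positions': array([ 1.18640101,  0.33283316, -0.06469313,  1.46084346,  0.02160345,
        1.34989972, -0.08847664]), 'joint_vel': array([ 1.48706074e-04, -1.39297243e-03, -1.46053932e-03, -2.05006006e-03,
        1.66181396e-03, -3.20061310e-05, -1.03833439e-03]), 'joint_torque': array([ 9.75446383e-04, -6.24545717e+01,  2.41512404e-02, -3.90716493e+01,
       -6.15774491e-02,  3.66624375e-02,  6.04405204e-05]), 'ee_pos': array([ 0.22108238, -0.58420011,  0.20272483]), 'eef_rot': array([ 9.83679097e-01,  1.79930595e-01, -1.46625569e-04, -6.27186256e-04]), 'ft_force': array([0.46889826, 0.73760527, 0.73213092]), 'torque': array([ 0.00427857, -0.03066807, -0.00753251]), 'grip_force': 0.0, 'width': 0.08724232989602335} 0.011
```

View pics/top0.png

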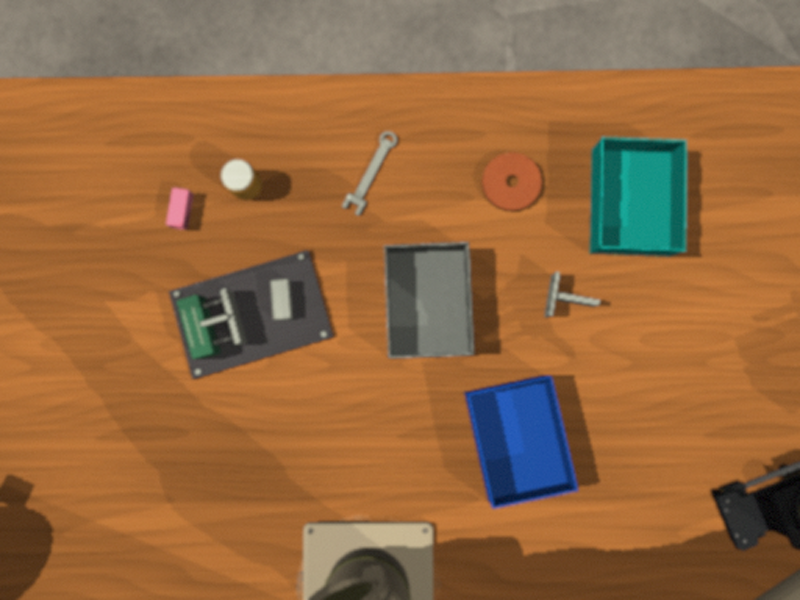

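View pics/side0.png

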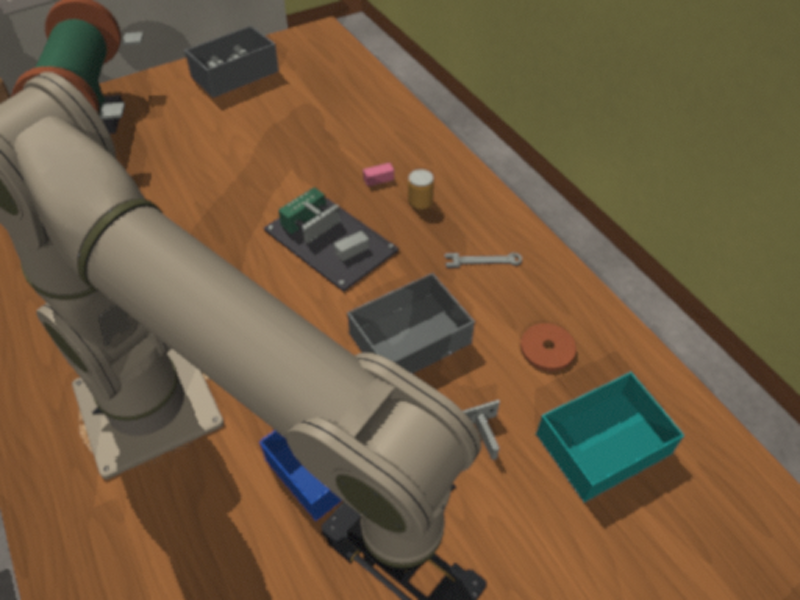

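The top view shows the jig at about (250,315), with the grey offcut on it at (281,299). The grey scrap box is at (430,300) and the bracket at (575,297), flange facing left. I'll enlarge the jig and bracket.

```bash
cat > h.py <<'E'
import pickle,numpy as np,cv2
from scipy.spatial.transform import Rotation as Ro
def ray(c,u,v):
    k=c["k1"];M=c["mtx"]
    d=np.array([(u-M[0,2])/M[0,0],(v-M[1,2])/M[1,1]]);s=d.copy()
    for _ in range(10): s=d/(1+k*(s@s))
    w=c["R"].T@np.array([s[0],s[1],1.]);return -c["R"].T@c["t"],w
def at(c,u,v,z):
    o,w=ray(c,u,v);return o+w*(z-o[2])/w[2]
def proj(c,X):
    p=c["R"]@np.asarray(X)+c["t"];s=p[:2]/p[2];s=s*(1+c["k1"]*(s@s))
    return c["mtx"][:2,:2]@s+c["mtx"][:2,2]
E
python3 - <<'E'
import pickle,cv2,numpy as np
c=pickle.load(open("cams.pkl","rb"))["top"]["color"][:,:,::-1]
a=cv2.resize(c[150:250,102:222],None,fx=5,fy=5,interpolation=cv2.INTER_CUBIC)
cv2.imwrite("pics/jig.png",a)
b=cv2.resize(c[165:210,340:400],None,fx=10,fy=10,interpolation=cv2.INTER_CUBIC)
cv2.imwrite("pics/brk.png",b)
E
```

```text
(no output)
```

View pics/jig.png

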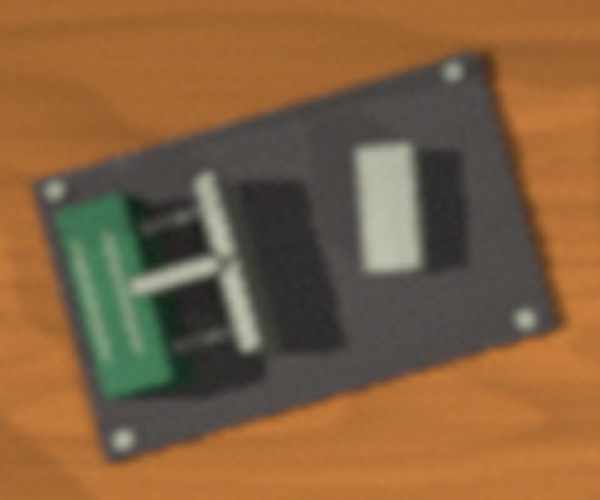

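View pics/brk.png

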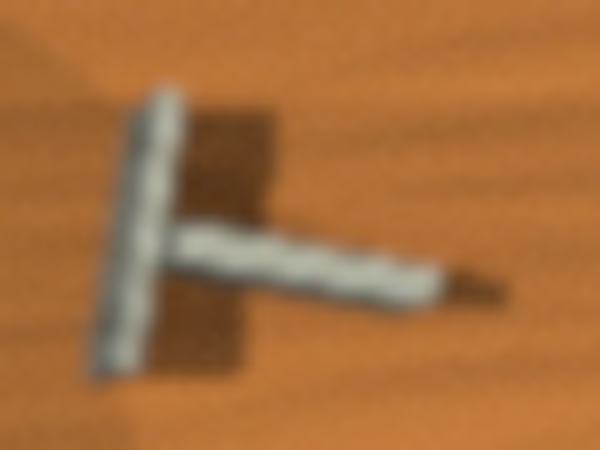

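The jig crop shows the bed corners at (38,183), (480,52), (560,327) and (110,462). The plate's front edge runs (216,173) to (261,348), and the offcut top is centred near (389,208). In the bracket crop the flange top runs (168,90) to (125,372) and the web top (175,243) to (442,283).

```bash
python3 - <<'E'
from h import *
c=pickle.load(open("cams.pkl","rb"))["top"]
J=lambda u,v,z:at(c,102+(u+.5)/5-.5,150+(v+.5)/5-.5,z)
B=lambda u,v,z:at(c,340+(u+.5)/10-.5,165+(v+.5)/10-.5,z)
V=lambda u,v,z:at(c,(u+.5)*.64-.5,(v+.5)*.64-.5,z)
np.set_printoptions(precision=4,suppress=True)
P=np.array([J(38,183,.01),J(480,52,.01),J(560,327,.01),J(110,462,.01)])
L=np.array([[85,170],[85,-100],[-85,-100],[-85,170]])/1000.
# local +y ~ world +y => local x ~ world x
pc=P[:,:2].mean(0);lc=L.mean(0)
H=(L-lc).T@(P[:,:2]-pc);th=np.arctan2(H[0,1]-H[1,0],H[0,0]+H[1,1])
R=np.array([[np.cos(th),-np.sin(th)],[np.sin(th),np.cos(th)]])
o=pc-R@lc
print("jig",o,th,"res",P[:,:2]-(L@R.T+o))
f=[J(216,173,.059),J(261,348,.059)];print("stop loc",[(R.T@(p[:2]-o)) for p in f])
of=[J(357,146,.04),J(412,143,.04),J(423,270,.04),J(364,272,.04)]
print("offcut",np.mean(of,0),"ax",of[0]-of[3],of[1]-of[2],"loc",R.T@(np.mean(of,0)[:2]-o))
a,b=B(168,90,.05),B(125,372,.05);s,e=B(175,243,.04),B(442,283,.04)
d=a-b;print("bracket flange mid",(a+b)/2,"len",np.linalg.norm(d),"yaw",np.arctan2(d[1],d[0]))
w=s-e;print("web",s,e,np.linalg.norm(w),"yaw",np.arctan2(-w[0],w[1]))
bx=[V(386,245,.07),V(469,243,.07),V(474,356,.07),V(389,357,.07)];print("box",np.mean(bx,0),bx)
for n,u,v,z in(("tin",238,175,.075),("disc",512,181,.014),("wr",370,173,.0)):print(n,V(u,v,z))
E
```

```text
jig [0.5029 0.1784] 0.2822984080214148 res [[-0.0009 -0.002 ]
 [-0.0015  0.0007]
 [ 0.0014  0.0011]
 [ 0.0011  0.0002]]
stop loc [array([0.0507, 0.0564]), array([-0.0505,  0.0581])]
offcut [0.5175 0.1534 0.04  ] ax [0.0716 0.0047 0.    ] [0.0721 0.0068 0.    ] loc [ 0.0071 -0.0281]
bracket flange mid [ 0.5225 -0.3367  0.05  ] len 0.07999348812051194 yaw -0.17534803069579902
web [ 0.5199 -0.3467  0.04  ] [ 0.5081 -0.4206  0.04  ] 0.07488089259159707 yaw -0.1588960631313929
box [ 0.511  -0.1148  0.07  ] [array([ 0.6092, -0.0389,  0.07  ]), array([ 0.6114, -0.1858,  0.07  ]), array([ 0.4121, -0.1914,  0.07  ]), array([ 0.4113, -0.0431,  0.07  ])]
tin [0.7372 0.2248 0.075 ]
disc [ 0.737  -0.2723  0.014 ]
wr [ 0.7593 -0.0068  0.    ]
```

```bash
cat > plan.py <<'E'
import sys
from h import *
from bench import r
# x y z yaw(of tool x): turn first, then shift in the turned tool axes; totals in shares
x,y,z,psi=map(float,sys.argv[1:5])
s=r.read_state();R0=Ro.from_quat(s["eef_rot"])
R1=Ro.from_euler("z",psi)*Ro.from_euler("x",np.pi)
np.set_printoptions(precision=2,suppress=True)
X=R0.as_matrix()[:,0]
print("t",s["time"],"pos",s["ee_pos"].round(4),"yaw",np.arctan2(X[1],X[0]).round(3),"F",s["ft_force"],"w",round(s["width"],4),"g",round(s["grip_force"],1))
print("turn",(R0.inv()*R1).as_rotvec()/np.radians(6),"shift",R1.inv().apply(np.array([x,y,z])-s["ee_pos"])/.03)
E
python3 plan.py 0.5175 0.1534 0.2 0.08
```

```text
t 0.1 pos [ 0.22 -0.58  0.2 ] yaw 0.362 F [0.47 0.74 0.73] w 0.0872 g 0.0
turn [-0.01  0.    2.69] shift [ 11.81 -23.72   0.09]
```

```bash
sed -i 's/precision=2/precision=3/' plan.py
python3 -m crank '[{"az":0.9,"claw":-1},{"az":0.9,"claw":-1},{"az":0.89,"claw":-1},{"dx":0.8,"dy":-0.5,"claw":-1},{"dx":0.8,"dy":-0.8,"claw":-1},{"dx":0.8,"dy":-0.8,"claw":-1},{"dx":0.8,"dy":-0.8,"claw":-1},{"dx":0.8,"dy":-0.8,"claw":-1}]' 40
python3 -m crank '[{"dx":0.8,"dy":-0.8,"claw":-1},{"dx":0.8,"dy":-0.8,"claw":-1},{"dx":0.8,"dy":-0.8,"claw":-1},{"dx":0.8,"dy":-0.8,"claw":-1},{"dx":0.8,"dy":-0.8,"claw":-1},{"dx":0.8,"dy":-0.8,"claw":-1},{"dx":0.8,"dy":-0.8,"claw":-1},{"dx":0.8,"dy":-0.8,"claw":-1}]'
python3 -m crank '[{"dx":0.5,"dy":-0.9,"claw":-1},{"dx":0.5,"dy":-0.9,"claw":-1},{"dx":0.4,"dy":-0.9,"claw":-1},{"dy":-0.9,"claw":-1},{"dy":-0.9,"claw":-1},{"dy":-0.9,"claw":-1},{"dy":-0.9,"claw":-1},{"dy":-0.9,"claw":-1}]'
python3 plan.py 0.5175 0.1534 0.1 0.08
```

```text
t 0.1 pos [ 0.221 -0.584  0.203] yaw 0.362 F [0.469 0.738 0.732] w 0.0872 g 0.0
turn [-0.012  0.002  2.691] shift [ 11.814 -23.718   3.424]invalid input at $[0]: expected keys claw, dx, dy, dz, ax, ay, az
invalid input at $[0]: expected keys claw, dx, dy, dz, ax, ay, az
invalid input at $[0]: expected keys claw, dx, dy, dz, ax, ay, az
```

```bash
python3 -m crank '[{"claw":-1,"dx":0,"dy":0,"dz":0,"ax":0,"ay":0,"az":0.9},{"claw":-1,"dx":0,"dy":0,"dz":0,"ax":0,"ay":0,"az":0.9},{"claw":-1,"dx":0,"dy":0,"dz":0,"ax":0,"ay":0,"az":0.89},{"claw":-1,"dx":0.8,"dy":-0.5,"dz":0,"ax":0,"ay":0,"az":0},{"claw":-1,"dx":0.8,"dy":-0.8,"dz":0,"ax":0,"ay":0,"az":0},{"claw":-1,"dx":0.8,"dy":-0.8,"dz":0,"ax":0,"ay":0,"az":0},{"claw":-1,"dx":0.8,"dy":-0.8,"dz":0,"ax":0,"ay":0,"az":0},{"claw":-1,"dx":0.8,"dy":-0.8,"dz":0,"ax":0,"ay":0,"az":0}]' 40
python3 -m crank '[{"claw":-1,"dx":0.8,"dy":-0.8,"dz":0,"ax":0,"ay":0,"az":0},{"claw":-1,"dx":0.8,"dy":-0.8,"dz":0,"ax":0,"ay":0,"az":0},{"claw":-1,"dx":0.8,"dy":-0.8,"dz":0,"ax":0,"ay":0,"az":0},{"claw":-1,"dx":0.8,"dy":-0.8,"dz":0,"ax":0,"ay":0,"az":0},{"claw":-1,"dx":0.8,"dy":-0.8,"dz":0,"ax":0,"ay":0,"az":0},{"claw":-1,"dx":0.8,"dy":-0.8,"dz":0,"ax":0,"ay":0,"az":0},{"claw":-1,"dx":0.8,"dy":-0.8,"dz":0,"ax":0,"ay":0,"az":0},{"claw":-1,"dx":0.8,"dy":-0.8,"dz":0,"ax":0,"ay":0,"az":0}]'
python3 -m crank '[{"claw":-1,"dx":0.5,"dy":-0.9,"dz":0,"ax":0,"ay":0,"az":0},{"claw":-1,"dx":0.5,"dy":-0.9,"dz":0,"ax":0,"ay":0,"az":0},{"claw":-1,"dx":0.4,"dy":-0.9,"dz":0,"ax":0,"ay":0,"az":0},{"claw":-1,"dx":0,"dy":-0.9,"dz":0,"ax":0,"ay":0,"az":0},{"claw":-1,"dx":0,"dy":-0.9,"dz":0,"ax":0,"ay":0,"az":0},{"claw":-1,"dx":0,"dy":-0.9,"dz":0,"ax":0,"ay":0,"az":0},{"claw":-1,"dx":0,"dy":-0.9,"dz":0,"ax":0,"ay":0,"az":0},{"claw":-1,"dx":0,"dy":-0.9,"dz":0,"ax":0,"ay":0,"az":0}]'
python3 plan.py 0.5175 0.1534 0.1 0.08
```

```text
time: 0.77
ee_pos: [0.3326, -0.4628, 0.2031]
eef_rot: [0.999, 0.04, -0.0, -0.0]
ft_force: [0.4, -0.4, 0.2]
width: 0.087
grip_force: 0.0
time: 1.43
ee_pos: [0.5086, -0.2561, 0.2032]
eef_rot: [0.999, 0.04, -0.0, -0.0]
ft_force: [-0.2, 0.6, 0.7]
width: 0.087
grip_force: 0.0
time: 2.1
ee_pos: [0.5321, -0.0376, 0.2031]
eef_rot: [0.999, 0.04, -0.0, 0.0]
ft_force: [1.1, 0.1, 0.9]
width: 0.0869
grip_force: 0.0
t 2.1 pos [ 0.532 -0.038  0.203] yaw 0.08 F [1.128 0.115 0.923] w 0.0869 g 0.0
turn [0.001 0.005 0.001] shift [ 0.025 -6.386  3.438]
```

```bash
python3 -m crank '[{"claw":-1,"dx":0,"dy":-0.8,"dz":0.4,"ax":0,"ay":0,"az":0},{"claw":-1,"dx":0,"dy":-0.8,"dz":0.4,"ax":0,"ay":0,"az":0},{"claw":-1,"dx":0,"dy":-0.8,"dz":0.4,"ax":0,"ay":0,"az":0},{"claw":-1,"dx":0,"dy":-0.8,"dz":0.4,"ax":0,"ay":0,"az":0},{"claw":-1,"dx":0,"dy":-0.8,"dz":0.4,"ax":0,"ay":0,"az":0},{"claw":-1,"dx":0,"dy":-0.8,"dz":0.4,"ax":0,"ay":0,"az":0},{"claw":-1,"dx":0,"dy":-0.8,"dz":0.5,"ax":0,"ay":0,"az":0},{"claw":-1,"dx":0,"dy":-0.75,"dz":0.5,"ax":0,"ay":0,"az":0}]'
python3 -m crank '[{"claw":-1,"dx":0,"dy":0,"dz":0,"ax":0,"ay":0,"az":0},{"claw":-1,"dx":0,"dy":0,"dz":0,"ax":0,"ay":0,"az":0}]'
python3 plan.py 0.5175 0.1534 0.026 0.08
```

```text
time: 2.77
ee_pos: [0.5169, 0.1523, 0.1007]
eef_rot: [0.999, 0.04, 0.0, -0.0]
ft_force: [-0.1, -0.7, -0.3]
width: 0.0872
grip_force: 0.0
time: 2.93
ee_pos: [0.5163, 0.152, 0.1005]
eef_rot: [0.999, 0.041, -0.001, 0.0]
ft_force: [0.5, -0.9, 1.1]
width: 0.0873
grip_force: 0.0
t 2.9333 pos [0.516 0.152 0.101] yaw 0.083 F [ 0.473 -0.884  1.122] w 0.0873 g 0.0
turn [-0.001  0.021  0.026] shift [ 0.045 -0.044  2.482]
```

```bash
python3 - <<'E'
from bench import r
import cv2
c=r.camera("side");cv2.imwrite("pics/s1.png",cv2.resize(c["color"][100:220,140:300,::-1],(800,600),interpolation=cv2.INTER_CUBIC))
E
```

```text
(no output)
```

View pics/s1.png

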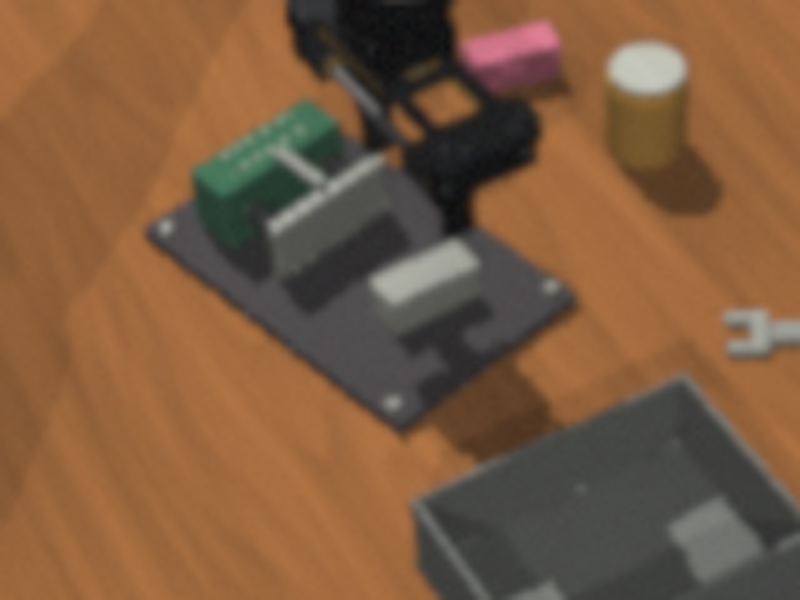

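The gripper hangs over the jig with its fingers either side of the offcut, clear of the plate. I'll descend and close.

```bash
python3 -m crank '[{"claw":-1,"dx":0,"dy":-0.04,"dz":0.5,"ax":0,"ay":0,"az":0},{"claw":-1,"dx":0.04,"dy":0,"dz":0.6,"ax":0,"ay":0,"az":0},{"claw":-1,"dx":0,"dy":0,"dz":0.6,"ax":0,"ay":0,"az":0},{"claw":-1,"dx":0,"dy":0,"dz":0.5,"ax":0,"ay":0,"az":0},{"claw":-1,"dx":0,"dy":0,"dz":0.28,"ax":0,"ay":0,"az":0}]'
python3 -m crank '[{"claw":1,"dx":0,"dy":0,"dz":0,"ax":0,"ay":0,"az":0},{"claw":1,"dx":0,"dy":0,"dz":0,"ax":0,"ay":0,"az":0},{"claw":1,"dx":0,"dy":0,"dz":0,"ax":0,"ay":0,"az":0},{"claw":1,"dx":0,"dy":0,"dz":0,"ax":0,"ay":0,"az":0},{"claw":1,"dx":0,"dy":0,"dz":0,"ax":0,"ay":0,"az":0},{"claw":1,"dx":0,"dy":0,"dz":0,"ax":0,"ay":0,"az":0},{"claw":1,"dx":0,"dy":0,"dz":0,"ax":0,"ay":0,"az":0},{"claw":1,"dx":0,"dy":0,"dz":0,"ax":0,"ay":0,"az":0}]' 30
python3 plan.py 0.511 -0.115 0.17 0.08
```

```text
time: 3.4
ee_pos: [0.5184, 0.1503, 0.0259]
eef_rot: [0.999, 0.039, -0.0, 0.001]
ft_force: [0.3, -1.3, 0.6]
width: 0.0872
grip_force: 0.0
time: 4.07
ee_pos: [0.5185, 0.1523, 0.0272]
eef_rot: [0.999, 0.04, 0.0, 0.0]
ft_force: [0.6, -0.7, -0.7]
width: 0.0416
grip_force: 0.0
t 4.0667 pos [0.518 0.152 0.027] yaw 0.08 F [ 0.575 -0.74  -0.656] w 0.0416 g 0.0
turn [ 0.001 -0.003  0.001] shift [-0.963  8.861 -4.759]
```

```bash
python3 -m crank '[{"claw":1,"dx":0,"dy":0,"dz":0,"ax":0,"ay":0,"az":0},{"claw":1,"dx":0,"dy":0,"dz":0,"ax":0,"ay":0,"az":0},{"claw":1,"dx":0,"dy":0,"dz":0,"ax":0,"ay":0,"az":0},{"claw":1,"dx":0,"dy":0,"dz":0,"ax":0,"ay":0,"az":0},{"claw":1,"dx":0,"dy":0,"dz":0,"ax":0,"ay":0,"az":0}]'
python3 -m crank '[{"claw":1,"dx":0,"dy":0,"dz":-0.5,"ax":0,"ay":0,"az":0},{"claw":1,"dx":0,"dy":0,"dz":-0.8,"ax":0,"ay":0,"az":0},{"claw":1,"dx":0,"dy":0,"dz":-0.9,"ax":0,"ay":0,"az":0},{"claw":1,"dx":0,"dy":0.3,"dz":-0.9,"ax":0,"ay":0,"az":0},{"claw":1,"dx":0,"dy":0.6,"dz":-0.8,"ax":0,"ay":0,"az":0},{"claw":1,"dx":-0.2,"dy":0.8,"dz":-0.5,"ax":0,"ay":0,"az":0},{"claw":1,"dx":-0.2,"dy":0.9,"dz":-0.3,"ax":0,"ay":0,"az":0},{"claw":1,"dx":-0.2,"dy":0.9,"dz":0,"ax":0,"ay":0,"az":0}]'
python3 plan.py 0.511 -0.115 0.1 0.08
```

```text
time: 4.48
ee_pos: [0.5184, 0.1523, 0.027]
eef_rot: [0.999, 0.04, -0.0, 0.0]
ft_force: [0.7, 0.3, 0.1]
width: 0.0083
grip_force: 0.0
time: 5.15
ee_pos: [0.5098, 0.0456, 0.1704]
eef_rot: [0.999, 0.041, 0.002, 0.0]
ft_force: [1.1, -0.1, 0.3]
width: 0.0005
grip_force: 0.0
t 5.15 pos [0.51  0.046 0.17 ] yaw 0.081 F [ 1.089 -0.083  0.323] w 0.0005 g 0.0
turn [ 0.002 -0.036  0.01 ] shift [-0.388  5.34   2.348]
```

The gripper closed to 0, so it missed the offcut. I'll look again.

```bash
python3 - <<'E'
from bench import r
from h import *
s=r.camera("side");c=r.camera("top")
p=pickle.load(open("cams.pkl","rb"));p["top1"]=c;p["side1"]=s;pickle.dump(p,open("cams.pkl","wb"))
a=cv2.resize(c["color"][140:260,100:260,::-1],(640,480),interpolation=cv2.INTER_CUBIC)
cv2.imwrite("pics/t2.png",a)
P=r.read_state()["ee_pos"]
print("tcp in top crop",(proj(c,P)-[100,140])*4,"side raw",proj(s,P))
print("s1 crop: offcut",[ (proj(s,X)-[140,100])*5 for X in([.5175,.1534,.04],[.516,.152,.1],[.516,.152,.089])])
E
```

```text
tcp in top crop [456.42250121 198.15800217] side raw [237.20715967 148.605084  ]
s1 crop: offcut [array([425.47673605, 272.08969958]), array([419.63789146, 210.43916226]), array([420.54172906, 222.4120123 ])]
```

View pics/t2.png

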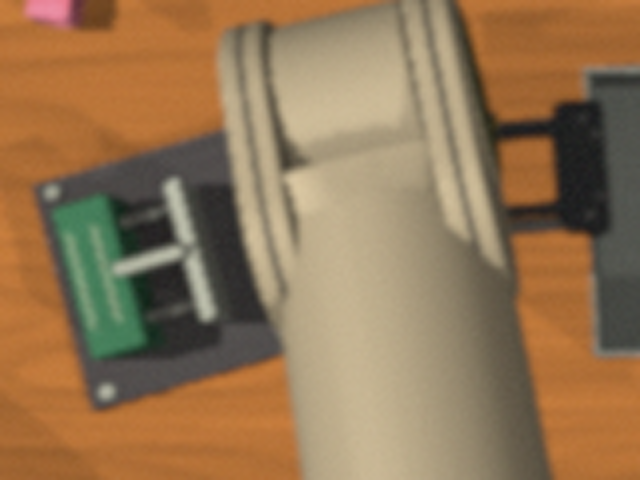

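The arm hides the offcut in the top view, so I'll check the side view taken at the same moment.

```bash
python3 - <<'E'
from h import *
p=pickle.load(open("cams.pkl","rb"));s=p["side1"]
cv2.imwrite("pics/s2.png",cv2.resize(s["color"][90:210,150:310,::-1],(800,600),interpolation=cv2.INTER_CUBIC))
f=lambda X:(proj(s,X)-[150,90])*5
P=np.array([.5098,.0456,.1704])
print("tcp",f(P),"tips",f(P-[0,0,.011]),"offcut top was",f([.5175,.1534,.04]))
Y=np.array([np.sin(.08),-np.cos(.08),0])
for sg in(1,-1): print("s1 tips",(proj(s,np.array([.516,.152,.0895])+sg*.0437*Y)-[140,100])*5)
E
```

```text
tcp [433.65977132 285.72115075] tips [434.24687431 298.57066299] offcut top was [375.47673605 322.08969958]
s1 tips [455.52467497 260.40404464]
s1 tips [386.61197805 184.5917881 ]
```

View pics/s2.png

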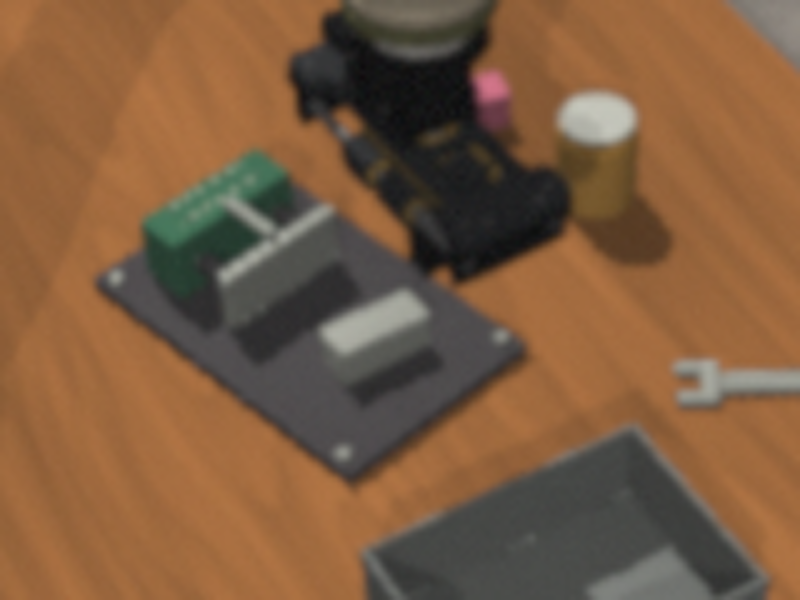

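The closed fingertip shows near (430,265), about 30 px above where the reported pose puts it. The offcut hasn't moved, at (375,322). So the real tips seem to be roughly 20–30 mm higher than reported and closed above the tube. I'll go back and feel the way down with small steps.

```bash
python3 -m crank '[{"claw":-1,"dx":0.1,"dy":-0.6,"dz":0,"ax":0,"ay":0,"az":0},{"claw":-1,"dx":0.1,"dy":-0.9,"dz":0.1,"ax":0,"ay":0,"az":0},{"claw":-1,"dx":0,"dy":-0.9,"dz":0.3,"ax":0,"ay":0,"az":0},{"claw":-1,"dx":0,"dy":-0.8,"dz":0.5,"ax":0,"ay":0,"az":0},{"claw":-1,"dx":0,"dy":-0.35,"dz":0.5,"ax":0,"ay":0,"az":0},{"claw":-1,"dx":0,"dy":0,"dz":0.6,"ax":0,"ay":0,"az":0},{"claw":-1,"dx":0,"dy":0,"dz":0.6,"ax":0,"ay":0,"az":0},{"claw":-1,"dx":0,"dy":0,"dz":0,"ax":0,"ay":0,"az":0}]'
python3 -m crank '[{"claw":-1,"dx":0,"dy":0,"dz":0,"ax":0,"ay":0,"az":0},{"claw":-1,"dx":0,"dy":0,"dz":0,"ax":0,"ay":0,"az":0},{"claw":-1,"dx":0,"dy":0,"dz":0,"ax":0,"ay":0,"az":0},{"claw":-1,"dx":0,"dy":0,"dz":0,"ax":0,"ay":0,"az":0}]'
python3 plan.py 0.5175 0.1534 0.026 0.08
```

```text
time: 5.92
ee_pos: [0.5041, 0.1528, 0.0867]
eef_rot: [0.999, 0.041, -0.003, 0.0]
ft_force: [-1.0, -0.4, 0.2]
width: 0.0457
grip_force: 0.0
time: 6.25
ee_pos: [0.5071, 0.1529, 0.0911]
eef_rot: [0.999, 0.04, 0.001, -0.0]
ft_force: [0.8, -0.2, 1.5]
width: 0.0722
grip_force: 0.0
t 6.25 pos [0.507 0.153 0.091] yaw 0.08 F [ 0.757 -0.154  1.474] w 0.0722 g 0.0
turn [-0.001 -0.017 -0.003] shift [0.348 0.011 2.172]
```

```bash
python3 -m crank '[{"claw":-1,"dx":0.3,"dy":0,"dz":0.3,"ax":0,"ay":0,"az":0},{"claw":-1,"dx":0,"dy":0,"dz":0.4,"ax":0,"ay":0,"az":0},{"claw":-1,"dx":0,"dy":0,"dz":0.4,"ax":0,"ay":0,"az":0},{"claw":-1,"dx":0,"dy":0,"dz":0.4,"ax":0,"ay":0,"az":0},{"claw":-1,"dx":0,"dy":0,"dz":0.3,"ax":0,"ay":0,"az":0},{"claw":-1,"dx":0,"dy":0,"dz":0.35,"ax":0,"ay":0,"az":0}]'
python3 -m crank '[{"claw":-1,"dx":0,"dy":0,"dz":0.1,"ax":0,"ay":0,"az":0},{"claw":-1,"dx":0,"dy":0,"dz":0.1,"ax":0,"ay":0,"az":0},{"claw":-1,"dx":0,"dy":0,"dz":0.1,"ax":0,"ay":0,"az":0}]'
python3 -m crank '[{"claw":-1,"dx":0,"dy":0,"dz":0.1,"ax":0,"ay":0,"az":0},{"claw":-1,"dx":0,"dy":0,"dz":0.1,"ax":0,"ay":0,"az":0},{"claw":-1,"dx":0,"dy":0,"dz":0,"ax":0,"ay":0,"az":0}]'
```

```text
time: 6.75
ee_pos: [0.5149, 0.1535, 0.0244]
eef_rot: [0.999, 0.04, -0.0, 0.0]
ft_force: [0.3, -0.3, 0.4]
width: 0.0873
grip_force: 0.0
time: 7.0
ee_pos: [0.5155, 0.1537, 0.0165]
eef_rot: [0.999, 0.04, 0.0, -0.0]
ft_force: [-0.0, -0.3, 0.2]
width: 0.087
grip_force: 0.0
time: 7.25
ee_pos: [0.5152, 0.1534, 0.0102]
eef_rot: [0.999, 0.04, -0.0, 0.0]
ft_force: [-0.3, -0.4, 0.7]
width: 0.087
grip_force: 0.0
```

```bash
python3 -m crank '[{"claw":-1,"dx":0,"dy":0,"dz":0.1,"ax":0,"ay":0,"az":0},{"claw":-1,"dx":0,"dy":0,"dz":0,"ax":0,"ay":0,"az":0}]'|sed -n '2p;4p'
python3 -m crank '[{"claw":-1,"dx":0,"dy":0,"dz":0.1,"ax":0,"ay":0,"az":0},{"claw":-1,"dx":0,"dy":0,"dz":0,"ax":0,"ay":0,"az":0}]'|sed -n '2p;4p'
python3 -m crank '[{"claw":-1,"dx":0,"dy":0,"dz":0.1,"ax":0,"ay":0,"az":0},{"claw":-1,"dx":0,"dy":0,"dz":0,"ax":0,"ay":0,"az":0}]'|sed -n '2p;4p'
```

```text
ee_pos: [0.5152, 0.1535, 0.0073]
ft_force: [-1.2, -0.8, 0.7]
ee_pos: [0.5152, 0.1534, 0.0041]
ft_force: [-0.7, 0.1, -0.5]
ee_pos: [0.5151, 0.1534, 0.0011]
ft_force: [0.2, -0.3, -0.6]
```

```bash
python3 -m crank '[{"claw":-1,"dx":0,"dy":0,"dz":0.1,"ax":0,"ay":0,"az":0},{"claw":-1,"dx":0,"dy":0,"dz":0,"ax":0,"ay":0,"az":0}]'|sed -n '2p;4p'
python3 -m crank '[{"claw":-1,"dx":0,"dy":0,"dz":0.08,"ax":0,"ay":0,"az":0},{"claw":-1,"dx":0,"dy":0,"dz":0,"ax":0,"ay":0,"az":0}]'|sed -n '2p;4p'
python3 -m crank '[{"claw":1,"dx":0,"dy":0,"dz":0,"ax":0,"ay":0,"az":0},{"claw":1,"dx":0,"dy":0,"dz":0,"ax":0,"ay":0,"az":0},{"claw":1,"dx":0,"dy":0,"dz":0,"ax":0,"ay":0,"az":0},{"claw":1,"dx":0,"dy":0,"dz":0,"ax":0,"ay":0,"az":0},{"claw":1,"dx":0,"dy":0,"dz":0,"ax":0,"ay":0,"az":0},{"claw":1,"dx":0,"dy":0,"dz":0,"ax":0,"ay":0,"az":0},{"claw":1,"dx":0,"dy":0,"dz":0,"ax":0,"ay":0,"az":0},{"claw":1,"dx":0,"dy":0,"dz":0,"ax":0,"ay":0,"az":0}]' 30
python3 -m crank '[{"claw":1,"dx":0,"dy":0,"dz":0,"ax":0,"ay":0,"az":0},{"claw":1,"dx":0,"dy":0,"dz":0,"ax":0,"ay":0,"az":0},{"claw":1,"dx":0,"dy":0,"dz":0,"ax":0,"ay":0,"az":0},{"claw":1,"dx":0,"dy":0,"dz":0,"ax":0,"ay":0,"az":0}]'
```

```text
ee_pos: [0.5151, 0.1534, -0.002]
ft_force: [-0.5, -0.6, 0.4]
ee_pos: [0.5151, 0.1535, -0.0042]
ft_force: [0.1, -0.4, -0.5]
time: 8.75
ee_pos: [0.5153, 0.1535, -0.0039]
eef_rot: [0.999, 0.04, 0.0, 0.0]
ft_force: [0.1, 0.2, 0.9]
width: 0.0416
grip_force: 0.0
time: 9.08
ee_pos: [0.5153, 0.1536, -0.0039]
eef_rot: [0.999, 0.04, 0.0, -0.0]
ft_force: [-0.1, -0.3, -0.9]
width: 0.0297
grip_force: 30.0
```

Gripped at 29.7 mm with 30 N. Now I'll lift and carry it to the box.

```bash
python3 -m crank '[{"claw":1,"dx":0,"dy":0,"dz":-0.4,"ax":0,"ay":0,"az":0},{"claw":1,"dx":0,"dy":0,"dz":-0.7,"ax":0,"ay":0,"az":0},{"claw":1,"dx":0,"dy":0,"dz":-0.7,"ax":0,"ay":0,"az":0},{"claw":1,"dx":0,"dy":0.2,"dz":-0.7,"ax":0,"ay":0,"az":0},{"claw":1,"dx":0,"dy":0.5,"dz":-0.7,"ax":0,"ay":0,"az":0},{"claw":1,"dx":-0.1,"dy":0.8,"dz":-0.5,"ax":0,"ay":0,"az":0},{"claw":1,"dx":-0.1,"dy":0.8,"dz":-0.1,"ax":0,"ay":0,"az":0},{"claw":1,"dx":-0.1,"dy":0.8,"dz":0,"ax":0,"ay":0,"az":0}]'
python3 -m crank '[{"claw":1,"dx":-0.1,"dy":0.9,"dz":0,"ax":0,"ay":0,"az":0},{"claw":1,"dx":-0.1,"dy":0.9,"dz":0,"ax":0,"ay":0,"az":0},{"claw":1,"dx":-0.1,"dy":0.9,"dz":0,"ax":0,"ay":0,"az":0},{"claw":1,"dx":-0.1,"dy":0.9,"dz":0,"ax":0,"ay":0,"az":0},{"claw":1,"dx":-0.1,"dy":0.9,"dz":0,"ax":0,"ay":0,"az":0},{"claw":1,"dx":-0.1,"dy":0.8,"dz":0,"ax":0,"ay":0,"az":0},{"claw":1,"dx":0,"dy":0.4,"dz":0,"ax":0,"ay":0,"az":0},{"claw":1,"dx":0,"dy":0,"dz":0,"ax":0,"ay":0,"az":0}]'
python3 plan.py 0.511 -0.115 0.045 0.08
```

```text
time: 9.75
ee_pos: [0.5145, 0.0594, 0.1125]
eef_rot: [0.999, 0.04, 0.001, 0.0]
ft_force: [0.4, -1.0, -1.9]
width: 0.0302
grip_force: 30.0
time: 10.42
ee_pos: [0.5093, -0.1149, 0.1106]
eef_rot: [0.999, 0.038, 0.0, 0.0]
ft_force: [-0.4, -0.0, -1.2]
width: 0.0298
grip_force: 30.0
t 10.4167 pos [ 0.509 -0.115  0.111] yaw 0.076 F [-0.364 -0.016 -1.24 ] w 0.0298 g 30.0
turn [ 0.009 -0.001 -0.04 ] shift [0.056 0.009 2.188]
```

```bash
python3 -m crank '[{"claw":1,"dx":0,"dy":0,"dz":0.5,"ax":0,"ay":0,"az":0},{"claw":1,"dx":0.05,"dy":0,"dz":0.6,"ax":0,"ay":0,"az":0},{"claw":1,"dx":0,"dy":0,"dz":0.6,"ax":0,"ay":0,"az":0},{"claw":1,"dx":0,"dy":0,"dz":0.4,"ax":0,"ay":0,"az":0},{"claw":1,"dx":0,"dy":0,"dz":0,"ax":0,"ay":0,"az":0},{"claw":-0.2,"dx":0,"dy":0,"dz":0,"ax":0,"ay":0,"az":0},{"claw":-0.2,"dx":0,"dy":0,"dz":0,"ax":0,"ay":0,"az":0},{"claw":-0.2,"dx":0,"dy":0,"dz":0,"ax":0,"ay":0,"az":0}]'
python3 -m crank '[{"claw":-0.2,"dx":0,"dy":0,"dz":0,"ax":0,"ay":0,"az":0},{"claw":-0.2,"dx":0,"dy":0,"dz":0,"ax":0,"ay":0,"az":0},{"claw":-0.2,"dx":0,"dy":0,"dz":-0.5,"ax":0,"ay":0,"az":0},{"claw":-1,"dx":0,"dy":0.3,"dz":-0.9,"ax":0,"ay":0,"az":0},{"claw":-1,"dx":0,"dy":0.5,"dz":-0.9,"ax":0,"ay":0,"az":0},{"claw":-1,"dx":0,"dy":0.5,"dz":-0.9,"ax":0,"ay":0,"az":0},{"claw":-1,"dx":0,"dy":0.5,"dz":0,"ax":0,"ay":0,"az":0},{"claw":-1,"dx":0,"dy":0.5,"dz":0,"ax":0,"ay":0,"az":0}]'
python3 plan.py 0.517 -0.368 0.13 1.406;python3 plan.py 0.517 -0.368 0.13 -1.736
python3 -c "
from bench import r;print(r.read_state()['joint_positions'].round(3))"
```

```text
time: 11.08
ee_pos: [0.5121, -0.1115, 0.0485]
eef_rot: [0.999, 0.04, 0.001, 0.0]
ft_force: [-0.3, 0.4, -0.6]
width: 0.0429
grip_force: 0.0
time: 11.75
ee_pos: [0.5177, -0.1816, 0.1453]
eef_rot: [0.999, 0.04, 0.002, 0.001]
ft_force: [-0.6, 0.3, -0.6]
width: 0.078
grip_force: 0.0
t 11.75 pos [ 0.518 -0.182  0.145] yaw 0.08 F [-0.648  0.322 -0.599] w 0.078 g 0.0
turn [  0.037  -0.016 -12.662] shift [-6.132  0.996  0.509]
t 11.75 pos [ 0.518 -0.182  0.145] yaw 0.08 F [-0.648  0.322 -0.599] w 0.078 g 0.0
turn [-0.017 -0.04  17.342] shift [ 6.132 -0.999  0.509]
[ 0.593  0.228 -0.386  1.729  0.093  1.198 -1.309]
```

```bash
python3 -m crank '[{"claw":-1,"dx":0,"dy":0,"dz":0,"ax":0,"ay":0,"az":-0.97},{"claw":-1,"dx":0,"dy":0,"dz":0,"ax":0,"ay":0,"az":-0.97},{"claw":-1,"dx":0,"dy":0,"dz":0,"ax":0,"ay":0,"az":-0.97},{"claw":-1,"dx":0,"dy":0,"dz":0,"ax":0,"ay":0,"az":-0.97},{"claw":-1,"dx":0,"dy":0,"dz":0,"ax":0,"ay":0,"az":-0.97},{"claw":-1,"dx":0,"dy":0,"dz":0,"ax":0,"ay":0,"az":-0.97},{"claw":-1,"dx":0,"dy":0,"dz":0,"ax":0,"ay":0,"az":-0.97},{"claw":-1,"dx":0,"dy":0,"dz":0,"ax":0,"ay":0,"az":-0.97}]'>/dev/null
python3 -m crank '[{"claw":-1,"dx":0,"dy":0,"dz":0,"ax":0,"ay":0,"az":-0.97},{"claw":-1,"dx":0,"dy":0,"dz":0,"ax":0,"ay":0,"az":-0.97},{"claw":-1,"dx":0,"dy":0,"dz":0,"ax":0,"ay":0,"az":-0.97},{"claw":-1,"dx":0,"dy":0,"dz":0,"ax":0,"ay":0,"az":-0.97},{"claw":-1,"dx":0,"dy":0,"dz":0,"ax":0,"ay":0,"az":-0.97},{"claw":-1,"dx":-0.8,"dy":0.2,"dz":0,"ax":0,"ay":0,"az":0},{"claw":-1,"dx":-0.8,"dy":0.2,"dz":0,"ax":0,"ay":0,"az":0},{"claw":-1,"dx":-0.8,"dy":0.2,"dz":0,"ax":0,"ay":0,"az":0}]'>/dev/null
python3 -m crank '[{"claw":-1,"dx":-0.9,"dy":0.1,"dz":0,"ax":0,"ay":0,"az":0},{"claw":-1,"dx":-0.9,"dy":0.1,"dz":0.1,"ax":0,"ay":0,"az":0},{"claw":-1,"dx":-0.9,"dy":0.1,"dz":0.2,"ax":0,"ay":0,"az":0},{"claw":-1,"dx":-0.8,"dy":0.1,"dz":0.2,"ax":0,"ay":0,"az":0},{"claw":-1,"dx":-0.2,"dy":0,"dz":0,"ax":0,"ay":0,"az":0},{"claw":-1,"dx":0,"dy":0,"dz":0,"ax":0,"ay":0,"az":0},{"claw":-1,"dx":0,"dy":0,"dz":0,"ax":0,"ay":0,"az":0}]'
python3 plan.py 0.517 -0.368 0.00 1.406
python3 - <<'E'
from bench import r
from h import *
st=r.read_state()
s=r.camera("side");c=r.camera("top")
p=pickle.load(open("cams.pkl","rb"));p["top2"]=c;p["side2"]=s;p["st2"]=st;pickle.dump(p,open("cams.pkl","wb"))
P=st["ee_pos"];f=lambda X:(proj(s,X)-[190,160])*4
A=cv2.resize(s["color"][160:310,190:390,::-1],(800,600),interpolation=cv2.INTER_CUBIC)
cv2.imwrite("pics/s3.png",A)
R=Ro.from_quat(st["eef_rot"]).as_matrix()
for sg in(1,-1):
    print("tip pred",f(P+R@[0,sg*st["width"]/2,.011]),"if 28 higher",f(P+R@[0,sg*st["width"]/2,-.017]))
E
```

```text
time: 13.67
ee_pos: [0.5151, -0.365, 0.1275]
eef_rot: [0.765, 0.645, 0.0, -0.001]
ft_force: [0.5, 0.6, -0.6]
width: 0.087
grip_force: 0.0
t 13.6667 pos [ 0.515 -0.365  0.128] yaw 1.401 F [ 0.532  0.553 -0.641] w 0.087 g 0.0
turn [-0.008 -0.012 -0.05 ] shift [-0.089  0.08   4.251]
tip pred [550.7742901  367.19743325] if 28 higher [556.33362269 344.37262686]
tip pred [430.53507248 406.46301489] if 28 higher [433.86715899 384.0091898 ]
```

View pics/s3.png

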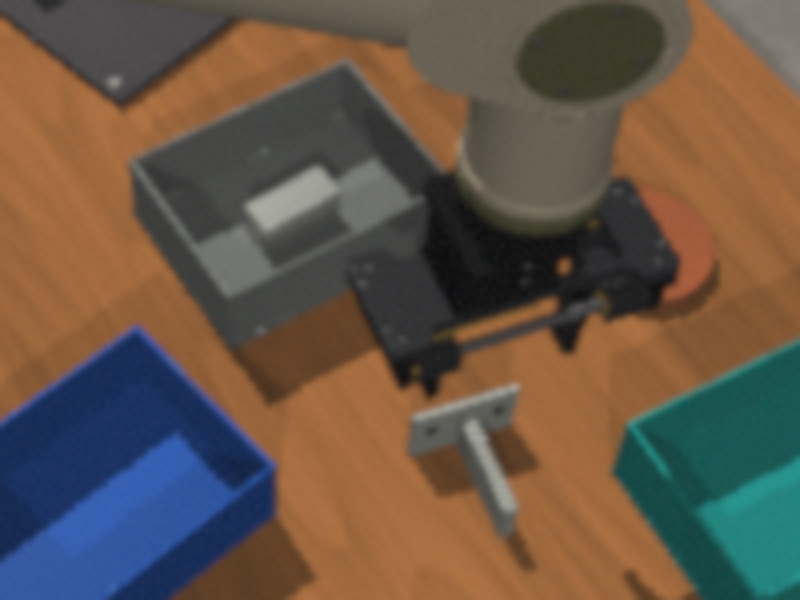

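The offcut lies in the scrap box at (290,200). The fingers straddle the bracket web, with tips at (430,394) and (569,350). That fits the roughly 25 mm height offset. I'll descend, feeling for the bench.

```bash
python3 -m crank '[{"claw":-1,"dx":0,"dy":0.06,"dz":0.6,"ax":0,"ay":0,"az":0},{"claw":-1,"dx":0,"dy":0,"dz":0.8,"ax":0,"ay":0,"az":0},{"claw":-1,"dx":0,"dy":0,"dz":0.8,"ax":0,"ay":0,"az":0},{"claw":-1,"dx":0,"dy":0,"dz":0.7,"ax":0,"ay":0,"az":0},{"claw":-1,"dx":0,"dy":0,"dz":0.6,"ax":0,"ay":0,"az":0},{"claw":-1,"dx":0,"dy":0,"dz":0.4,"ax":0,"ay":0,"az":0},{"claw":-1,"dx":0,"dy":0,"dz":0.1,"ax":0,"ay":0,"az":0},{"claw":-1,"dx":0,"dy":0,"dz":0,"ax":0,"ay":0,"az":0}]'
python3 -m crank '[{"claw":-1,"dx":0,"dy":0,"dz":0.1,"ax":0,"ay":0,"az":0},{"claw":-1,"dx":0,"dy":0,"dz":0.1,"ax":0,"ay":0,"az":0},{"claw":-1,"dx":0,"dy":0,"dz":0,"ax":0,"ay":0,"az":0}]'|sed -n '2p;4p'
python3 -m crank '[{"claw":-1,"dx":0,"dy":0,"dz":0.1,"ax":0,"ay":0,"az":0},{"claw":-1,"dx":0,"dy":0,"dz":0,"ax":0,"ay":0,"az":0}]'|sed -n '2p;4p'
```

```text
time: 14.43
ee_pos: [0.517, -0.3653, 0.008]
eef_rot: [0.764, 0.645, 0.0, -0.0]
ft_force: [-0.3, 0.7, -0.5]
width: 0.0869
grip_force: 0.0
ee_pos: [0.5172, -0.3663, 0.0026]
ft_force: [-0.0, 0.3, -0.7]
ee_pos: [0.5169, -0.3662, -0.0009]
ft_force: [0.4, -0.3, 0.3]
```

```bash
python3 -m crank '[{"claw":-1,"dx":0,"dy":0,"dz":0.1,"ax":0,"ay":0,"az":0},{"claw":-1,"dx":0,"dy":0,"dz":0,"ax":0,"ay":0,"az":0}]'|sed -n '2p;4p'
python3 -m crank '[{"claw":-1,"dx":0,"dy":0,"dz":0.1,"ax":0,"ay":0,"az":0},{"claw":-1,"dx":0,"dy":0,"dz":0,"ax":0,"ay":0,"az":0}]'|sed -n '2p;4p'
python3 -m crank '[{"claw":-1,"dx":0,"dy":0,"dz":0.07,"ax":0,"ay":0,"az":0},{"claw":-1,"dx":0,"dy":0,"dz":0,"ax":0,"ay":0,"az":0}]'|sed -n '2p;4p'
```

```text
ee_pos: [0.5167, -0.3661, -0.0043]
ft_force: [-0.1, 0.0, -0.1]
ee_pos: [0.5167, -0.366, -0.0074]
ft_force: [0.7, -0.3, -0.6]
ee_pos: [0.5167, -0.3661, -0.0093]
ft_force: [0.0, -0.4, 0.8]
```

```bash
python3 -m crank '[{"claw":1,"dx":0,"dy":0,"dz":0,"ax":0,"ay":0,"az":0},{"claw":1,"dx":0,"dy":0,"dz":0,"ax":0,"ay":0,"az":0},{"claw":1,"dx":0,"dy":0,"dz":0,"ax":0,"ay":0,"az":0},{"claw":1,"dx":0,"dy":0,"dz":0,"ax":0,"ay":0,"az":0},{"claw":1,"dx":0,"dy":0,"dz":0,"ax":0,"ay":0,"az":0},{"claw":1,"dx":0,"dy":0,"dz":0,"ax":0,"ay":0,"az":0},{"claw":1,"dx":0,"dy":0,"dz":0,"ax":0,"ay":0,"az":0},{"claw":1,"dx":0,"dy":0,"dz":0,"ax":0,"ay":0,"az":0}]' 40|tail -2
python3 -m crank '[{"claw":1,"dx":0,"dy":0,"dz":0,"ax":0,"ay":0,"az":0},{"claw":1,"dx":0,"dy":0,"dz":0,"ax":0,"ay":0,"az":0},{"claw":1,"dx":0,"dy":0,"dz":0,"ax":0,"ay":0,"az":0},{"claw":1,"dx":0,"dy":0,"dz":0,"ax":0,"ay":0,"az":0},{"claw":1,"dx":0,"dy":0,"dz":0,"ax":0,"ay":0,"az":0},{"claw":1,"dx":0,"dy":0,"dz":0,"ax":0,"ay":0,"az":0},{"claw":1,"dx":0,"dy":0,"dz":0,"ax":0,"ay":0,"az":0},{"claw":1,"dx":0,"dy":0,"dz":0,"ax":0,"ay":0,"az":0}]'
python3 plan.py 0.517 -0.368 0.10 1.406
```

```text
width: 0.0416
grip_force: 0.0
time: 16.68
ee_pos: [0.5169, -0.3662, -0.0089]
eef_rot: [0.765, 0.644, -0.0, 0.0]
ft_force: [-0.2, 1.0, 0.6]
width: 0.0094
grip_force: 40.0
t 16.6833 pos [ 0.517 -0.366 -0.009] yaw 1.401 F [-0.23   0.978  0.555] w 0.0094 g 40.0
turn [-0.     0.001 -0.051] shift [-0.058  0.014 -3.631]
```

```bash
python3 -m crank '[{"claw":1,"dx":0,"dy":0,"dz":-0.3,"ax":0,"ay":0,"az":0},{"claw":1,"dx":0,"dy":0,"dz":-0.6,"ax":0,"ay":0,"az":0},{"claw":1,"dx":0,"dy":0,"dz":-0.8,"ax":0,"ay":0,"az":0},{"claw":1,"dx":0,"dy":0,"dz":-0.8,"ax":0,"ay":0,"az":0},{"claw":1,"dx":0,"dy":0,"dz":-0.8,"ax":0,"ay":0,"az":0},{"claw":1,"dx":0,"dy":0,"dz":-0.8,"ax":0,"ay":0,"az":0},{"claw":1,"dx":0,"dy":0,"dz":-0.5,"ax":0,"ay":0,"az":0},{"claw":1,"dx":0,"dy":0,"dz":0,"ax":0,"ay":0,"az":-0.4}]'
python3 -m crank '[{"claw":1,"dx":0,"dy":0,"dz":0,"ax":0,"ay":0,"az":-0.7},{"claw":1,"dx":0,"dy":0,"dz":0,"ax":0,"ay":0,"az":-0.7},{"claw":1,"dx":0,"dy":0,"dz":0,"ax":0,"ay":0,"az":-0.7},{"claw":1,"dx":0,"dy":0,"dz":0,"ax":0,"ay":0,"az":-0.7},{"claw":1,"dx":0,"dy":0,"dz":0,"ax":0,"ay":0,"az":-0.7},{"claw":1,"dx":0,"dy":0,"dz":0,"ax":0,"ay":0,"az":-0.42},{"claw":1,"dx":0,"dy":0,"dz":0,"ax":0,"ay":0,"az":0},{"claw":1,"dx":0,"dy":0,"dz":0,"ax":0,"ay":0,"az":0}]' >/dev/null
python3 plan.py 0.5085 0.1592 0.13 1.853
```

```text
time: 17.35
ee_pos: [0.5185, -0.3669, 0.1334]
eef_rot: [0.751, 0.66, 0.001, 0.003]
ft_force: [1.3, 0.9, -5.2]
width: 0.0099
grip_force: 40.0
t 18.0167 pos [ 0.517 -0.366  0.129] yaw 1.851 F [-0.389  0.714 -4.281] w 0.0093 g 40.0
turn [-0.003 -0.005 -0.015] shift [16.889  4.615 -0.034]
```

Carrying it now: 20 rows of about dx 0.84 and dy 0.23.

```bash
python3 -m crank '[{"claw":1,"dx":0.5,"dy":0.15,"dz":0,"ax":0,"ay":0,"az":0},{"claw":1,"dx":0.8,"dy":0.2,"dz":0,"ax":0,"ay":0,"az":0},{"claw":1,"dx":0.8,"dy":0.2,"dz":0,"ax":0,"ay":0,"az":0},{"claw":1,"dx":0.8,"dy":0.2,"dz":0,"ax":0,"ay":0,"az":0},{"claw":1,"dx":0.8,"dy":0.2,"dz":0,"ax":0,"ay":0,"az":0},{"claw":1,"dx":0.8,"dy":0.2,"dz":0,"ax":0,"ay":0,"az":0},{"claw":1,"dx":0.8,"dy":0.25,"dz":0,"ax":0,"ay":0,"az":0},{"claw":1,"dx":0.8,"dy":0.25,"dz":0,"ax":0,"ay":0,"az":0}]' >/dev/null
python3 -m crank '[{"claw":1,"dx":0.8,"dy":0.25,"dz":0,"ax":0,"ay":0,"az":0},{"claw":1,"dx":0.8,"dy":0.25,"dz":0,"ax":0,"ay":0,"az":0},{"claw":1,"dx":0.8,"dy":0.25,"dz":0,"ax":0,"ay":0,"az":0},{"claw":1,"dx":0.8,"dy":0.25,"dz":0,"ax":0,"ay":0,"az":0},{"claw":1,"dx":0.8,"dy":0.25,"dz":0,"ax":0,"ay":0,"az":0},{"claw":1,"dx":0.8,"dy":0.25,"dz":0,"ax":0,"ay":0,"az":0},{"claw":1,"dx":0.8,"dy":0.25,"dz":0,"ax":0,"ay":0,"az":0},{"claw":1,"dx":0.8,"dy":0.25,"dz":0,"ax":0,"ay":0,"az":0}]' >/dev/null
python3 -m crank '[{"claw":1,"dx":0.8,"dy":0.2,"dz":0,"ax":0,"ay":0,"az":0},{"claw":1,"dx":0.8,"dy":0.2,"dz":0,"ax":0,"ay":0,"az":0},{"claw":1,"dx":0.8,"dy":0.2,"dz":0,"ax":0,"ay":0,"az":0},{"claw":1,"dx":0.6,"dy":0.15,"dz":0,"ax":0,"ay":0,"az":0},{"claw":1,"dx":0.4,"dy":0.1,"dz":0,"ax":0,"ay":0,"az":0},{"claw":1,"dx":0,"dy":0,"dz":0,"ax":0,"ay":0,"az":0},{"claw":1,"dx":0,"dy":0,"dz":0,"ax":0,"ay":0,"az":0},{"claw":1,"dx":0,"dy":0,"dz":0,"ax":0,"ay":0,"az":0}]'
python3 plan.py 0.5085 0.1592 0.03 1.853
```

```text
time: 20.02
ee_pos: [0.5136, 0.1288, 0.129]
eef_rot: [0.601, 0.799, -0.0, 0.0]
ft_force: [-0.0, -0.5, -4.7]
width: 0.0099
grip_force: 40.0
t 20.0167 pos [0.514 0.129 0.129] yaw 1.852 F [-0.008 -0.528 -4.682] w 0.0099 g 40.0
turn [-0.003  0.008 -0.011] shift [1.021 0.119 3.299]
```

```bash
python3 -m crank '[{"claw":1,"dx":0.2,"dy":0.06,"dz":0.4,"ax":0,"ay":0,"az":0},{"claw":1,"dx":0.2,"dy":0.06,"dz":0.6,"ax":0,"ay":0,"az":0},{"claw":1,"dx":0.2,"dy":0,"dz":0.6,"ax":0,"ay":0,"az":0},{"claw":1,"dx":0.1,"dy":0,"dz":0.6,"ax":0,"ay":0,"az":0},{"claw":1,"dx":0,"dy":0,"dz":0.6,"ax":0,"ay":0,"az":0},{"claw":1,"dx":0,"dy":0,"dz":0.45,"ax":0,"ay":0,"az":0},{"claw":1,"dx":0,"dy":0,"dz":0,"ax":0,"ay":0,"az":0},{"claw":1,"dx":0,"dy":0,"dz":0,"ax":0,"ay":0,"az":0}]'
python3 plan.py 0.5085 0.1592 0.001 1.853
python3 - <<'E'
from bench import r
from h import *
st=r.read_state()
s=r.camera("side");c=r.camera("top")
A=cv2.resize(s["color"][110:185,165:265,::-1],(800,600),interpolation=cv2.INTER_CUBIC)
cv2.imwrite("pics/s4.png",A)
o=np.array([.5029,.1784]);t=.282;R=np.array([[np.cos(t),-np.sin(t)],[np.sin(t),np.cos(t)]])
f=lambda x,y,z:((proj(s,[*(o+R@[x,y]),z])-[165,110]+.5)*8-.5).round(0)
P=st["ee_pos"];l=R.T@(P[:2]-o);print("tcp local",l)
zb=P[2]+.009
for n,x,y,z in(("plate TL",-.05,.055,.059),("plate TR",.05,.055,.059),("fl top L",l[0]-.04,l[1]+.033,zb+.05),("fl top R",l[0]+.04,l[1]+.033,zb+.05),("fl bot L",l[0]-.04,l[1]+.033,zb),("web end top",l[0],l[1]-.053,zb+.04)):print(n,f(x,y,z))
pickle.dump((s,c,st),open("c4.pkl","wb"))
E
```

```text
time: 20.68
ee_pos: [0.5109, 0.1504, 0.0309]
eef_rot: [0.601, 0.799, -0.001, -0.001]
ft_force: [0.2, 0.1, -4.3]
width: 0.0096
grip_force: 40.0
t 20.6833 pos [0.511 0.15  0.031] yaw 1.852 F [ 0.204  0.064 -4.343] w 0.0096 g 40.0
turn [-0.014 -0.003 -0.006] shift [0.305 0.004 0.997]
tcp local [-9.61430373e-05 -2.91441886e-02]
plate TL [251. 300.]
plate TR [423. 184.]
fl top L [342. 294.]
fl top R [483. 199.]
fl bot L [352. 379.]
web end top [557. 365.]
```

View pics/s4.png

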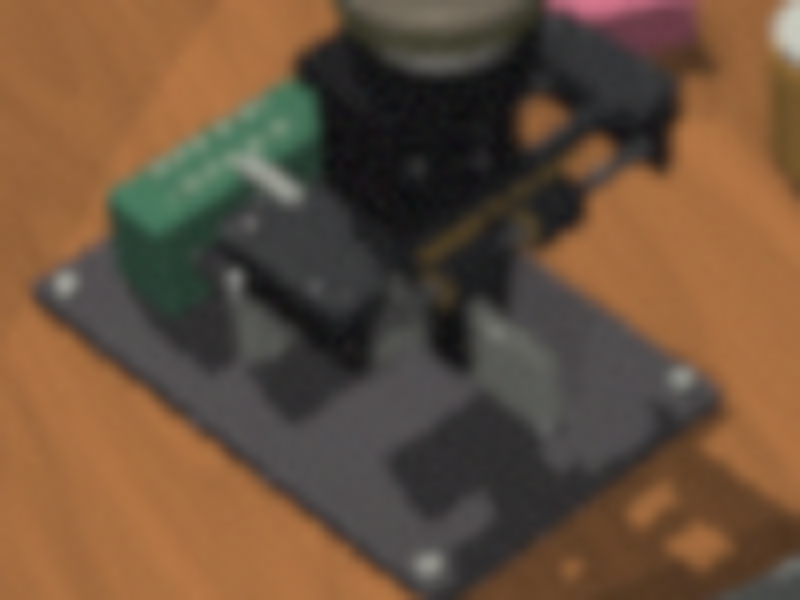

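The bracket sits over the bed, with its web end top at about (556,370) against (557,365) predicted, so it's where I expect. Next I'll lower it until the bed takes the weight.

```bash
python3 -m crank '[{"claw":1,"dx":0.3,"dy":0,"dz":0.3,"ax":0,"ay":0,"az":0},{"claw":1,"dx":0,"dy":0,"dz":0.3,"ax":0,"ay":0,"az":0},{"claw":1,"dx":0,"dy":0,"dz":0.2,"ax":0,"ay":0,"az":0},{"claw":1,"dx":0,"dy":0,"dz":0.1,"ax":0,"ay":0,"az":0},{"claw":1,"dx":0,"dy":0,"dz":0,"ax":0,"ay":0,"az":0}]'|sed -n '2p;4p'
python3 -m crank '[{"claw":1,"dx":0,"dy":0,"dz":0.05,"ax":0,"ay":0,"az":0},{"claw":1,"dx":0,"dy":0,"dz":0,"ax":0,"ay":0,"az":0}]'|sed -n '2p;4p'
python3 -m crank '[{"claw":1,"dx":0,"dy":0,"dz":0.03,"ax":0,"ay":0,"az":0},{"claw":1,"dx":0,"dy":0,"dz":0,"ax":0,"ay":0,"az":0}]'|sed -n '2p;4p'
python3 plan.py 0.5085 0.1592 0.001 1.853
```

```text
ee_pos: [0.5086, 0.1587, 0.0039]
ft_force: [-1.0, 0.6, -4.4]
ee_pos: [0.5091, 0.1592, 0.0032]
ft_force: [0.4, -0.5, -4.6]
ee_pos: [0.509, 0.1593, 0.0023]
ft_force: [1.1, -0.4, -5.3]
t 21.5333 pos [0.509 0.159 0.002] yaw 1.853 F [ 1.104 -0.445 -5.344] w 0.0096 g 40.0
turn [ 0.003  0.001 -0.001] shift [ 0.002 -0.017  0.042]
```

```bash
python3 -m crank '[{"claw":1,"dx":0,"dy":0,"dz":0.04,"ax":0,"ay":0,"az":0},{"claw":1,"dx":0,"dy":0,"dz":0,"ax":0,"ay":0,"az":0}]'|sed -n '2p;4p'
python3 -m crank '[{"claw":1,"dx":0,"dy":0,"dz":0.04,"ax":0,"ay":0,"az":0},{"claw":1,"dx":0,"dy":0,"dz":0,"ax":0,"ay":0,"az":0}]'|sed -n '2p;4p'
python3 -m crank '[{"claw":1,"dx":0,"dy":0,"dz":0.04,"ax":0,"ay":0,"az":0},{"claw":1,"dx":0,"dy":0,"dz":0,"ax":0,"ay":0,"az":0}]'|sed -n '2p;4p'
```

```text
ee_pos: [0.5091, 0.1594, 0.0011]
ft_force: [-0.0, -0.0, -4.2]
ee_pos: [0.5091, 0.1593, 0.001]
ft_force: [-5.3, -2.8, 13.3]
ee_pos: [0.5091, 0.1594, 0.0009]
ft_force: [-12.6, -6.5, 29.1]
```

The bed takes over at z 0.001. I'll back off a little, then advance toward the plate.

```bash
python3 -m crank '[{"claw":1,"dx":0,"dy":0,"dz":-0.1,"ax":0,"ay":0,"az":0},{"claw":1,"dx":0.25,"dy":0,"dz":0,"ax":0,"ay":0,"az":0},{"claw":1,"dx":0.3,"dy":0,"dz":0,"ax":0,"ay":0,"az":0},{"claw":1,"dx":0.3,"dy":0,"dz":0,"ax":0,"ay":0,"az":0},{"claw":1,"dx":0.2,"dy":0,"dz":0,"ax":0,"ay":0,"az":0},{"claw":1,"dx":0,"dy":0,"dz":0,"ax":0,"ay":0,"az":0},{"claw":1,"dx":0,"dy":0,"dz":0,"ax":0,"ay":0,"az":0}]'|sed -n '2p;4p'
python3 -m crank '[{"claw":1,"dx":0.1,"dy":0,"dz":0,"ax":0,"ay":0,"az":0},{"claw":1,"dx":0,"dy":0,"dz":0,"ax":0,"ay":0,"az":0}]'|sed -n '2p;4p'
python3 -m crank '[{"claw":1,"dx":0.1,"dy":0,"dz":0,"ax":0,"ay":0,"az":0},{"claw":1,"dx":0,"dy":0,"dz":0,"ax":0,"ay":0,"az":0}]'|sed -n '2p;4p'
```

```text
ee_pos: [0.4997, 0.1903, 0.0013]
ft_force: [0.3, -1.1, -5.0]
ee_pos: [0.4992, 0.1927, 0.0014]
ft_force: [0.0, -0.3, -4.5]
ee_pos: [0.4983, 0.1958, 0.0016]
ft_force: [0.2, 0.1, -5.5]
```

```bash
python3 -m crank '[{"claw":1,"dx":0.1,"dy":0,"dz":0,"ax":0,"ay":0,"az":0},{"claw":1,"dx":0,"dy":0,"dz":0,"ax":0,"ay":0,"az":0}]'|sed -n '2p;4p'
python3 -m crank '[{"claw":1,"dx":0.1,"dy":0,"dz":0,"ax":0,"ay":0,"az":0},{"claw":1,"dx":0,"dy":0,"dz":0,"ax":0,"ay":0,"az":0}]'|sed -n '2p;4p'
python3 -m crank '[{"claw":1,"dx":0.1,"dy":0,"dz":0,"ax":0,"ay":0,"az":0},{"claw":1,"dx":0,"dy":0,"dz":0,"ax":0,"ay":0,"az":0}]'|sed -n '2p;4p'
python3 -m crank '[{"claw":1,"dx":0.1,"dy":0,"dz":0,"ax":0,"ay":0,"az":0},{"claw":1,"dx":0,"dy":0,"dz":0,"ax":0,"ay":0,"az":0}]'|sed -n '2p;4p'
```

```text
ee_pos: [0.4974, 0.1988, 0.0016]
ft_force: [-1.1, -0.0, -4.0]
ee_pos: [0.4966, 0.2018, 0.0016]
ft_force: [-0.0, 1.3, -5.0]
ee_pos: [0.496, 0.2041, 0.0015]
ft_force: [1.4, -3.4, -5.5]
ee_pos: [0.4952, 0.2067, 0.0015]
ft_force: [1.9, -2.8, -6.4]
```

Contact was felt at about y = 0.203. I'll go about 12 mm further.

```bash
python3 -m crank '[{"claw":1,"dx":0.1,"dy":0,"dz":0,"ax":0,"ay":0,"az":0},{"claw":1,"dx":0.1,"dy":0,"dz":0,"ax":0,"ay":0,"az":0},{"claw":1,"dx":0,"dy":0,"dz":0,"ax":0,"ay":0,"az":0}]'|sed -n '2p;4p'
python3 -m crank '[{"claw":1,"dx":0.1,"dy":0,"dz":0,"ax":0,"ay":0,"az":0},{"claw":1,"dx":0.1,"dy":0,"dz":0,"ax":0,"ay":0,"az":0},{"claw":1,"dx":0,"dy":0,"dz":0,"ax":0,"ay":0,"az":0},{"claw":1,"dx":0,"dy":0,"dz":0,"ax":0,"ay":0,"az":0},{"claw":1,"dx":0,"dy":0,"dz":0,"ax":0,"ay":0,"az":0}]'|sed -n '2p;4p'
python3 plan.py 0.4918 0.2185 0.0015 1.853
python3 - <<'E'
from bench import r
from h import *
s=r.camera("side");c=r.camera("top");st=r.read_state()
a=cv2.resize(c["color"][170:245,95:195,::-1],(400,300),interpolation=cv2.INTER_CUBIC)
b=cv2.resize(s["color"][105:180,165:265,::-1],(800,600),interpolation=cv2.INTER_CUBIC)
b[:300,400:]=a  # inset top view
cv2.imwrite("pics/s5.png",b)
o=np.array([.5029,.1784]);t=.282;R=np.array([[np.cos(t),-np.sin(t)],[np.sin(t),np.cos(t)]])
f=lambda x,y,z:((proj(s,[*(o+R@[x,y]),z])-[165,105]+.5)*8-.5).round(0)
l=R.T@(st["ee_pos"][:2]-o);print("tcp local",l)
for x,y,z in((0,l[1]-.053,.05),(0,l[1]-.053,.012),(-.05,.071,.059),(-.05,.055,.059)):print(f(x,y,z))
E
```

```text
ee_pos: [0.4937, 0.2121, 0.0015]
ft_force: [3.2, -5.8, -5.2]
ee_pos: [0.4924, 0.2166, 0.0014]
ft_force: [3.4, -8.1, -3.6]
t 24.2833 pos [0.492 0.217 0.001] yaw 1.852 F [ 3.403 -8.084 -3.601] w 0.0099 g 40.0
turn [-0.003  0.023 -0.013] shift [ 0.066 -0.    -0.002]
tcp local [0.0004834  0.03961862]
[447. 374.]
[453. 436.]
[226. 321.]
[251. 340.]
```

View pics/s5.png

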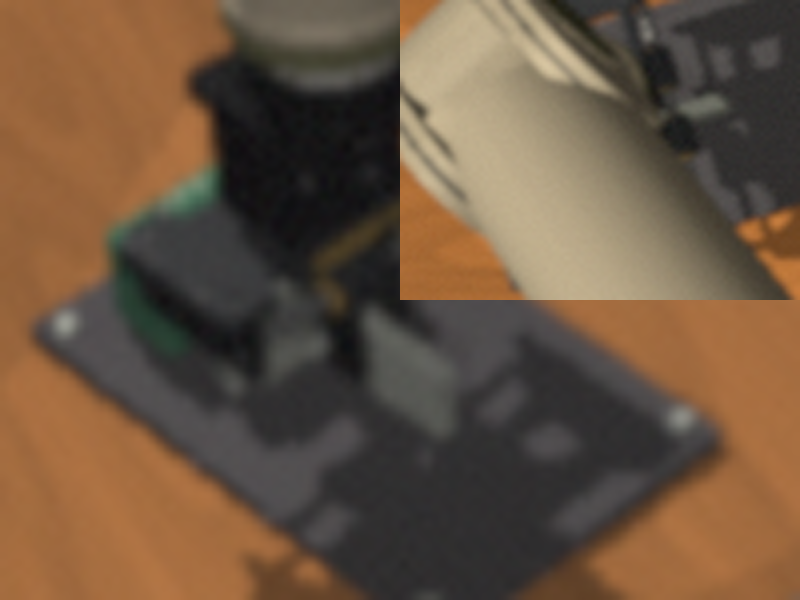

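The web end sits at about (447,380) in the side view, matching the prediction, and at inset (727,103) in the top view. I'll check the centring numerically and whether the push is steady.

```bash
python3 -m crank '[{"claw":1,"dx":0,"dy":0,"dz":0,"ax":0,"ay":0,"az":0},{"claw":1,"dx":0,"dy":0,"dz":0,"ax":0,"ay":0,"az":0},{"claw":1,"dx":0,"dy":0,"dz":0,"ax":0,"ay":0,"az":0},{"claw":1,"dx":0,"dy":0,"dz":0,"ax":0,"ay":0,"az":0},{"claw":1,"dx":0,"dy":0,"dz":0,"ax":0,"ay":0,"az":0},{"claw":1,"dx":0,"dy":0,"dz":0,"ax":0,"ay":0,"az":0}]'
python3 - <<'E'
from h import *
c=pickle.load(open("cams.pkl","rb"))["top"]
o=np.array([.5029,.1784]);t=.282;R=np.array([[np.cos(t),-np.sin(t)],[np.sin(t),np.cos(t)]])
for u,v in((727,103),(682,111)):
    print(R.T@(at(c,95+(u-400)/4-.4,170+v/4-.4,.051)[:2]-o))
E
```

```text
time: 24.88
ee_pos: [0.4923, 0.2165, 0.0014]
eef_rot: [0.601, 0.799, -0.001, 0.001]
ft_force: [1.4, -8.0, -3.7]
width: 0.0096
grip_force: 40.0
[-0.00348434 -0.01836679]
[0.00012668 0.01339184]
```

```bash
python3 -c "
from bench import r;print(r.close_job())"
```

```text
the job is handed in; nothing more can be done
None
```

I dropped the offcut in the grey scrap box and handed the job in at about 25 s. The arm is still gripping the bracket and holding its flange against the stop plate at about 8–9 N with roughly 14 mm of give; the judge's result was not shown.

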